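# Shut and lock the dust-box hatch

### The job

Close the clean-out hatch of the sander's dust box: push the sliding panel along its guides with the fingertips until it is fully home against the stop bar, then set the fingertips in the slot of the round quarter-turn cam and turn it clockwise (seen from above) as far as it goes, so that its steel tongue lies locked across behind the panel. Do not lift the panel, leave the other things where they are, and finish with the arm clear of everything.

Things in the scene. Friction and masses are not known exactly. Their poses are not given: they have to be found in the camera images.
- dust_box: Fixed low grey box on the bench, 300 (x) x 330 (y) x 70 mm high, turned about z differently each time. Origin: centre of its underside. The hatch panel slides on its flat top along box +x, between two wooden guide rails 10 mm high, 12 mm thick, centred at y = -38 and +108 mm. The top has a clean-out opening, x 20 to 110, y -10 to 80 mm. The cam's axis is at x = -19, y = -95 mm.
- stop_bar (a point): Foot of the near face of the stop bar that ends the panel's travel (box x = 125, y = 35, z = 70 mm): a wooden strip 15 mm high, 158 mm long. Axes as the box's.
- hatch_panel: Loose plywood panel on the box's top between the rails (1.5 mm play each side), 130 x 130 x 24 mm thick, about 0.4 kg. Origin: centre of its underside; its axes are nearly the box's; its rear edge is at x = -65 mm. It starts 40 to 85 mm short of home. A few newtons on the batten's rear face or on its rear edge slide it; it stays where it is left.
- batten (a point): Centre of the rear face (towards panel -x) of the wooden batten on top of the panel. The batten is 20 (x) x 90 (y) x 22 mm high; this point lies at panel x = -55, y = 0, z = 35 mm, 11 mm above the panel's upper face and 11 mm below the batten's top.
- hatch_home (a point): Point on the box's top where the panel's origin lies when the panel is fully home: box x = 60, y = 35, z = 70 mm. Axes as the box's.
- cam_slot (a point): Centre of the slot's floor, on the cam's vertical axis, 30 mm above the box's top; axes turn with the cam, z up. The cam is a black plate 112 mm across with two raised metal cheeks (95 mm over both); between them runs the slot along this x axis, 42 mm wide, 22 mm deep, 94 mm long, open at both ends. A finger in it 35 mm from the axis, pushed in an arc against a wall, turns it with about 4 N.
- cam_tongue (a point): Tip of the cam's steel tongue, 97 mm from the axis along the slot direction (cam_slot -x), 17 mm above the box's top. The tongue is 24 mm wide, 10 mm thick, under the black plate. With the panel not home the turning tongue strikes the panel.
- cam (a joint): Cam angle, rad. 0 = unlocked: slot along the box's x axis, tongue towards box -x. Grows clockwise seen from above to a hard stop at 1.571 = locked: tongue towards box +y, 2 mm behind the rear edge of the home panel. Starts between 0 and 0.25; stays where it is left.
- block_a: Bystander: loose sanded wood block 48 x 34 x 26 mm on the box's top, beyond the cam. Origin under its centre.
- block_b: Bystander: loose wood block 36 x 30 x 24 mm on the box's top, outside the +y guide rail. Origin under its centre.
- tape_roll: Bystander: roll of tape 90 mm across, 24 mm high, on the bench on the box's +y side. Origin under its centre.
- glue_bottle: Bystander: white bottle 60 mm across, 150 mm high, on the bench on the box's +y side. Origin under its centre.
- screwdriver: Bystander: screwdriver lying on the bench on the box's -y side.
- screw_jar: Bystander: jar 68 mm across, 75 mm high, on the bench on the box's -y side. Origin under its centre.
- hammer: Bystander: hammer lying on the bench farther out on the box's -y side.
Not all that is in view belongs to the job. What is meant by the hatch_panel is not red, turquoise or yellow, and is the larger of those in its own colour.

How it is judged:
By the outcome, as a careful person would: the job done as asked, in the order asked, and still so for the second after the job is handed in, with the robot touching nothing.
It also fails if it takes over 51 s, if anything falls off the work surface, if the arm or the gripper's body presses on something with over 40 N, if the wrist force passes 120 N, or if a joint passes its speed limit or range.

### The arm

A 6-joint arm with a two-finger parallel gripper is mounted at the origin on the work surface. World frame = base frame: x ahead of the robot, y to its left, z up, the work surface at z = 0. Lengths are in m, angles in rad, forces in N, time in s.
With the tool pointing down it reaches from about 0.25 to 0.775 m from the base axis. Payload 4 kg.
Tool frame: the origin (TCP) lies midway between the tips of the shut fingers; the grasp point (between the pads) lies robot.grip_point_offset behind it (robot.grip_point_offset is the distance from the TCP to the grasp point, in m); z points along the fingers, x is the direction in which the jaws open and shut, and the axes are right-handed (so a half turn about z gives the same grasp; the last joint's range is limited). The gripper opens to 94 mm and grips with 3 to 60 N. Pads are 16 mm wide; open, the fingers measure 119 mm over their backs; the gripper's body (75 mm by 177 mm) begins 78 mm behind the grasp point.
Start: joints at [1.189, 0.087, 1.371, -0, 1.684, -0.103], TCP at [0.151, 0.529, 0.206] pointing down, gripper open.
Joint ranges: [-3.1, 3.1], [-0.76, 2.03], [0.27, 2.55], [-1.08, 4.22], [0.17, 2.65], [-2.57, 2.57]. Speed limits (rad/s): [2.79, 2.79, 3.14, 3.14, 3.14, 3.14].

### API

Orientations are given as [roll, pitch, yaw] about the fixed x, y, z axes, in that order (R = Rz(yaw) Ry(pitch) Rx(roll)).
In Python, from bench import robot, optics, finder gives the robot as it stands. The module is installed in compiled form; this text tells all that it offers.
- The arm moves only by the tool arm_command, never from a script. Its argument "plan" is a list of rows, each a list of 5 numbers: the opening, from 0 (shut) to 1 (fully open), then the shift along the world's x, y, z in m, then the turn about the world's z in degrees. A call has 1 to 10 rows; each row is the pose to reach, as a shift and turn from the pose commanded when the call began; what a row does not reach only later rows make up. A row lasts 1/8 s, in which the tool goes at most 62.5 mm and 10.7 degrees, less where a joint would pass 70% of its speed; a pose out of reach is approached as far as the arm can. A call with a gripper value outside its range is refused whole. The fingers move at their own pace and stop on an object; the grip force is fixed at half the most. Time passes only in rows, so rows that repeat a pose let the fingers close. It gives the time, the measured TCP pose, the force and the opening at its end, in the units of the state.
- robot.get_obs(): the state, without advancing time (a new reading comes with each control period).
- optics.snapshot(name): name is "side" or "top"; returns a dict with "image" (400x640x3 uint8, red, green, blue), "fx", "fy", "cx", "cy" (pixels), "position" and "rotation" of the camera in the world. Camera axes: x right, y down, z forward; pixel columns grow to the right and rows downward; lengths in m; the calibration is good to about 2 mm. A picture is of the moment at which its call begins. There is no depth.
- robot.close_job(): hands the job in, once; it reports no verdict.
Trained networks look in the newest picture that a camera, given by its name, has taken for a name from the list of things; names that differ only in an ending like _2 or _b are one class to them, and where a whole thing is asked for, a point or a joint stands for the part that bears it (a point fixed in the world has none). Each returns a list of dicts, best first, with "p" (0 to 1); they miss things now and then, are a little off and sometimes report something else, mostly with a low value. They report only what shows in the picture. A call takes as long as a camera call. They do not tell look-alikes from the thing itself.
- finder.masks_of(label, camera): "pixels" (400x640 bool, what is visible of it) and "extent" ([left, top, right, bottom] in pixels, round what is visible of it).
The state is a dict: "time": time; "joint_positions": joint angles; "qvel": joint speeds; "joint_torque": joint torques, N m; "tool_pos": TCP position; "ee_rot": TCP orientation; "wrist_force": force on the tool from outside, world axes, zero at the start; "wrist_torque": the same for the moment, N m; "width": finger opening in m.
Only numpy, scipy, OpenCV 4.12 (cv2) and the standard library are available. Lean on these libraries where they do the work, as an engineer would, in place of code of your own. Each camera call takes 0.05 s, during which the arm holds its last target.

## Working session

There is one attempt and no reset: what is moved stays moved. The work goes in short steps, Python scripts to look and compute and a tool call to move; the robot and the scene stay as the last step left them, time stands still between calls to the robot, and variables do not carry over. Pictures are saved under pics/ and viewed, and the job is handed in when it is done.

Besides the shell and the picture viewer there is one more tool, called after ">>>" by a JSON object that holds its "fn" and its "kwargs", one argument or row to a line. arm_command: Moves the arm, as the interface text tells. Its arguments: {"type":"object","properties":{"plan":{"type":"array","items":{"type":"array","items":{"type":"number"}}}},"required":["plan"]}

```bash
mkdir -p pics; python3 - <<'E'
from bench import robot, optics, finder
import cv2,numpy as np
o=robot.get_obs()
print({k:np.round(v,3) for k,v in o.items()}, robot.grip_point_offset)
for n in("side","top"):
    s=optics.snapshot(n); cv2.imwrite(f"pics/{n}0.png",s["image"][:,:,::-1])
    print(n,s["fx"],s["fy"],s["cx"],s["cy"],np.round(s["position"],4),np.round(s["rotation"],4).tolist())
    for l in("hatch_panel","batten","cam","dust_box","cam_tongue"):
        for d in finder.masks_of(l,n)[:4]: print(l,round(d["p"],2),d["extent"],d["pixels"].sum())
E
```

```text
{'time': np.float64(0.0), 'joint_positions': array([ 1.189,  0.088,  1.372, -0.   ,  1.684, -0.103]), 'qvel': array([-0.002, -0.001, -0.001, -0.002,  0.   , -0.001]), 'joint_torque': array([ 0.0000e+00, -3.4018e+01, -3.0243e+01,  7.2000e-02,  3.3000e-02,
       -0.0000e+00]), 'tool_pos': array([0.151, 0.528, 0.204]), 'ee_rot': array([-3.141e+00,  2.000e-03,  1.292e+00]), 'wrist_force': array([0.162, 0.403, 0.582]), 'wrist_torque': array([-0.018, -0.005, -0.039]), 'width': np.float64(0.094)} 0.0188
side 444.9190869992024 444.9190869992024 320.4845074247757 197.23541722702984 [ 0.4036 -0.9482  1.0212] [-2.3079, 0.0197, -0.1481]
hatch_panel 0.88 [406.3, 259.2, 446.4, 294.4] 1095
hatch_panel 0.86 [320.9, 124.0, 353.1, 153.7] 694
hatch_panel 0.86 [257.7, 126.3, 306.9, 160.1] 869
hatch_panel 0.63 [309.0, 172.1, 352.8, 205.6] 1117
batten 0.87 [306.4, 171.9, 349.0, 206.5] 1179
batten 0.74 [320.4, 121.9, 356.8, 152.4] 727
batten 0.7 [259.8, 127.4, 306.0, 158.1] 889
batten 0.63 [402.2, 256.6, 444.5, 296.0] 1037
cam 0.57 [279.3, 197.4, 328.2, 228.5] 1023
dust_box 0.95 [262.9, 165.9, 378.2, 258.
[... 151 characters left out ...]
4248593246794 198.91412745842385 [0.469  0.0661 1.3327] [-3.0671, -0.0011, -1.568]
hatch_panel 0.97 [270.5, 170.7, 332.8, 226.3] 2492
hatch_panel 0.83 [126.9, 210.6, 193.9, 275.4] 2462
hatch_panel 0.76 [138.8, 138.0, 191.7, 188.6] 2309
hatch_panel 0.74 [235.7, 133.9, 389.7, 282.4] 11835
batten 0.94 [402.2, 97.5, 445.0, 144.1] 1252
batten 0.91 [190.9, 274.3, 227.3, 308.6] 1063
batten 0.9 [270.8, 169.5, 333.8, 227.6] 2549
batten 0.86 [124.0, 210.5, 190.3, 273.8] 2478
cam 0.73 [329.5, 205.1, 367.6, 259.0] 1672
cam 0.2 [269.6, 166.4, 335.8, 228.0] 2533
dust_box 0.93 [233.2, 137.5, 391.7, 278.9] 11696
dust_box 0.26 [370.0, 241.3, 389.3, 312.9] 427
cam_tongue 0.79 [320.4, 202.9, 369.3, 258.9] 1671
```

```bash
python3 - <<'E'
import cv2
a=cv2.imread("pics/top0.png");cv2.imwrite("pics/top0c.png",cv2.resize(a[110:310,200:420],None,fx=3,fy=3,interpolation=cv2.INTER_CUBIC)[:600])
E
```

```text
(no output)
```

View pics/top0.png

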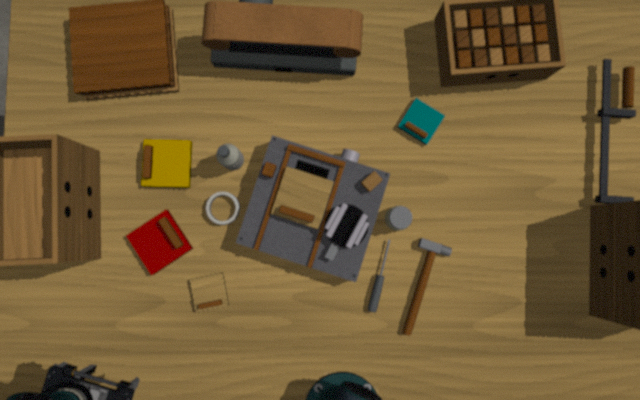

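View pics/side0.png

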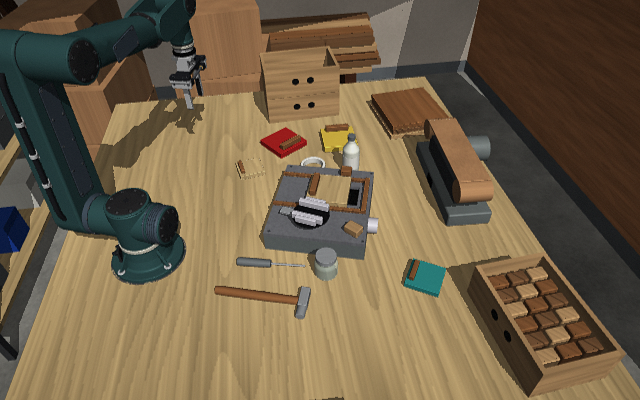

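View pics/top0c.png

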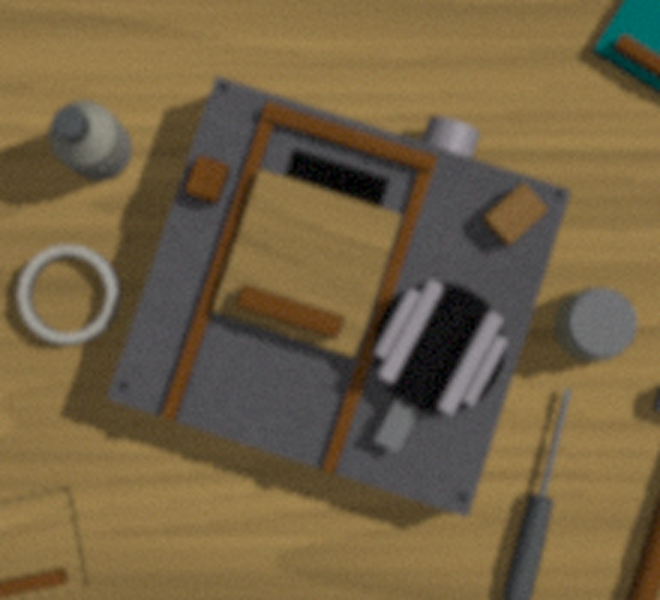

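Top view: the plywood panel sits on the box near (303,195), rear batten at (297,213), cam at (347,226) with its tongue pointing to box −x, at about (331,252). The look-alikes in red, yellow, turquoise and plain wood at (209,290) are on the bench. Next I'll fit the poses.

```bash
cat > h.py <<'E'
import numpy as np,cv2
from scipy.spatial.transform import Rotation as Ro
from scipy.optimize import least_squares
def proj(s,P):
    P=np.atleast_2d(P).astype(float); r=np.array(s["rotation"])
    R=Ro.from_euler("xyz",r).as_matrix() if r.ndim==1 else r
    c=(P-s["position"])@R
    return np.c_[s["fx"]*c[:,0]/c[:,2]+s["cx"],s["fy"]*c[:,1]/c[:,2]+s["cy"]]
def unproj(s,uv,z):
    uv=np.atleast_2d(uv); R=Ro.from_euler("xyz",s["rotation"]).as_matrix()
    d=np.c_[(uv[:,0]-s["cx"])/s["fx"],(uv[:,1]-s["cy"])/s["fy"],np.ones(len(uv))]@R.T
    return s["position"]+d*((z-s["position"][2])/d[:,2])[:,None]
def b2w(p,B):
    p=np.atleast_2d(p).astype(float);c,s=np.cos(p.T[0]*0+B[2]),np.sin(p.T[0]*0+B[2])
    return np.c_[B[0]+c*p[:,0]-s*p[:,1],B[1]+s*p[:,0]+c*p[:,1],p[:,2]]
def w2b(p,B):
    p=np.atleast_2d(p);c,s=np.cos(B[2]),np.sin(B[2]);dx,dy=p[:,0]-B[0],p[:,1]-B[1]
    return np.c_[c*dx+s*dy,-s*dx+c*dy,p[:,2]]
E
python3 - <<'E'
from h import *
from bench import optics
t=optics.snapshot("top"); s=optics.snapshot("side")
C=lambda l:np.array(l)/3.+np.array([200,110])-1/3
top=C([(220,80),(568,190),(468,512),(110,398)])
box=np.array([(.15,.165,.07),(.15,-.165,.07),(-.15,-.165,.07),(-.15,.165,.07)])
f=lambda B:(proj(t,b2w(box,B))-top).ravel()
r=least_squares(f,[.45,.05,-.3]);B=r.x
print(B,np.degrees(B[2]),np.round(r.fun,2))
pan=C([(255,170),(402,212),(352,356),(212,315)])
pb=w2b(unproj(t,pan,.094),B);print("panel corners\n",pb.round(4),pb.mean(0))
bt=C([(243,286),(342,320),(335,336),(236,303)])
print("batten",w2b(unproj(t,bt,.116),B).round(4))
print("tongue",w2b(unproj(t,C([(392,446)]),.087),B).round(4), "cam",b2w([-.019,-.095,.1],B))
for n,S in(("top",t),("side",s)):
    im=cv2.resize(S["image"][:,:,::-1],None,fx=4,fy=4,interpolation=cv2.INTER_CUBIC)
    def pl(P,c,cl=True): cv2.polylines(im,[np.int32((proj(S,b2w(P,B))+.5)*4)],cl,c,1)
    pl(box,(0,255,0))
    for y in(-.038,.108): pl([(-.15,y,.08),(.125,y,.08)],(255,255,0))
    a=np.linspace(0,6.28,40); pl(np.c_[-.019+.056*np.cos(a),-.095+.056*np.sin(a),0*a+.098],(0,0,255))
    x=pb.mean(0)[0]
    pl([(x+i*.065,.035+j*.065,.094) for i,j in((1,1),(1,-1),(-1,-1),(-1,1))],(255,0,255))
    u,v=proj(S,b2w([0,0,.07],B))[0]*4
    cv2.imwrite(f"pics/{n}1.png",im[int(v)-300:int(v)+300,int(u)-400:int(u)+400])
E
```

```text
[ 0.54076865  0.07793753 -0.30846138] -17.673535474151734 [-1.31 -1.56  1.37 -0.42  0.55  1.47 -0.62  0.39]
panel corners
 [[ 0.0775  0.1033  0.094 ]
 [ 0.0817 -0.0288  0.094 ]
 [-0.0496 -0.0257  0.094 ]
 [-0.0529  0.0993  0.094 ]] [0.01417576 0.03702613 0.094     ]
batten [[-0.0219  0.0798  0.116 ]
 [-0.0236 -0.0086  0.116 ]
 [-0.0382 -0.0071  0.116 ]
 [-0.0373  0.0809  0.116 ]]
tongue [[-0.1122 -0.0819  0.087 ]] cam [[ 0.49382408 -0.00681038  0.1       ]]
```

View pics/top1.png

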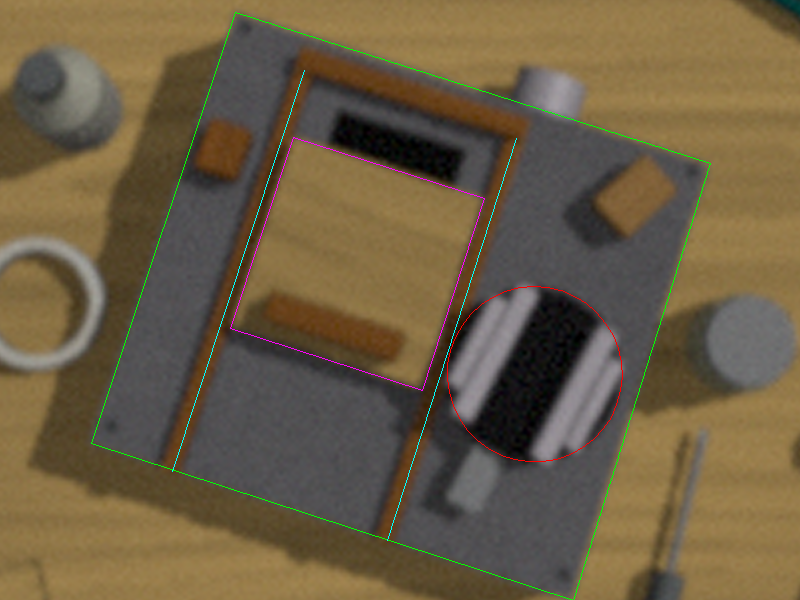

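View pics/side1.png

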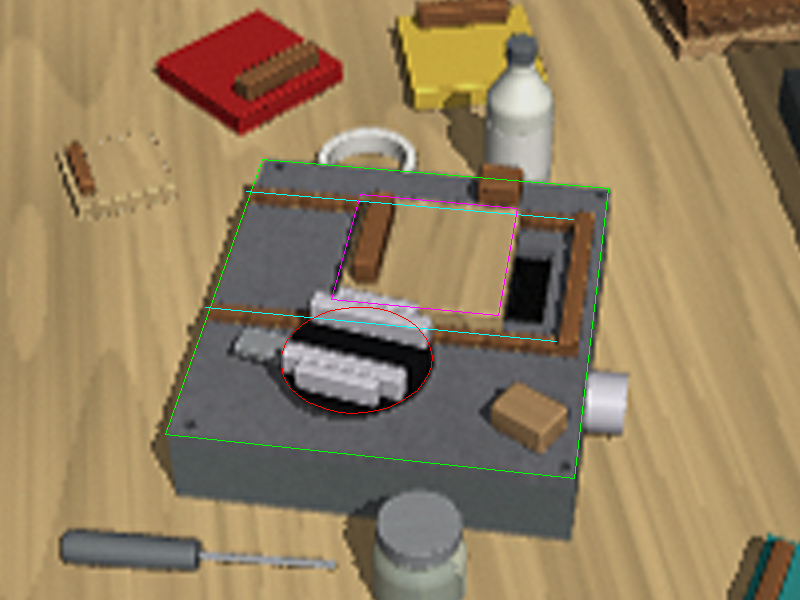

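The overlay matches both views to within a few mm. The panel is about 45 mm short of home and the cam is at about 0.14 rad. Next I'll work out the push targets.

```bash
python3 - <<'E'
from h import *
B=[0.54077,0.07794,-0.30846];c=np.array([.151,.529,0])
for x in(-.065,-.04,-.003,0.003): print(x,b2w([x,.035,0],B).round(4),(b2w([x,.035,0],B)-c).round(4))
print(b2w([-.019,-.095,0],B)-c, 'box x',np.cos(B[2]),np.sin(B[2]))
E
```

```text
-0.065 [[0.4895 0.131  0.    ]] [[ 0.3385 -0.398   0.    ]]
-0.04 [[0.5133 0.1234 0.    ]] [[ 0.3623 -0.4056  0.    ]]
-0.003 [[0.5485 0.1122 0.    ]] [[ 0.3975 -0.4168  0.    ]]
0.003 [[0.5543 0.1104 0.    ]] [[ 0.4033 -0.4186  0.    ]]
[[ 0.34282555 -0.53580797  0.        ]] box x 0.9528022307232199 -0.30359168158705546
```

>>> {"fn": "arm_command", "kwargs": {
  "plan": [
    [0.4,0.034,-0.04,0.01,0],
    [0.4,0.073,-0.086,0.01,0],
    [0.4,0.11,-0.13,0.01,0],
    [0.4,0.15,-0.177,0.01,-1.7],
    [0.4,0.19,-0.224,0.01,-1.7],
    [0.4,0.23,-0.27,0.01,-1.7],
    [0.4,0.27,-0.317,0.01,-1.7],
    [0.4,0.305,-0.36,0.01,-1.7],
    [0.4,0.3385,-0.398,0.0,-1.7],
    [0.4,0.3385,-0.398,-0.03,-1.7]
  ]
}}

```text
time: 1.95
tool_pos: [0.493, 0.128, 0.1766]
ee_rot: [3.137, -0.001, 1.257]
wrist_force: [-0.2, 1.0, -0.4]
width: 0.0378
```

>>> {"fn": "arm_command", "kwargs": {
  "plan": [
    [0.4,0,0,-0.03,0],
    [0.4,0,0,-0.05,0],
    [0.4,0,0,-0.065,0],
    [0.4,0,0,-0.074,0],
    [0.4,0,0,-0.074,0],
    [0.4,0,0,-0.074,0]
  ]
}}

```text
time: 2.7
tool_pos: [0.4905, 0.1309, 0.1024]
ee_rot: [3.14, -0.001, 1.262]
wrist_force: [0.3, -0.1, -0.1]
width: 0.0376
```

```bash
python3 - <<'E'
from h import *
from bench import optics,robot
B=[0.54077,0.07794,-0.30846]
o=robot.get_obs();print(o["tool_pos"],o["ee_rot"],o["wrist_force"],w2b(o["tool_pos"],B))
S=optics.snapshot("side");im=cv2.resize(S["image"][:,:,::-1],None,fx=4,fy=4,interpolation=cv2.INTER_CUBIC)
u,v=proj(S,b2w([0,0,.07],B))[0]*4
cv2.imwrite("pics/side2.png",im[int(v)-300:int(v)+300,int(u)-400:int(u)+400])
E
```

```text
[0.49048491 0.13093615 0.10244492] [ 3.14002873e+00 -8.57880265e-04  1.26244534e+00] [ 0.2976127  -0.09277415 -0.062696  ] [[-0.06400093  0.03522871  0.10244492]]
```

View pics/side2.png

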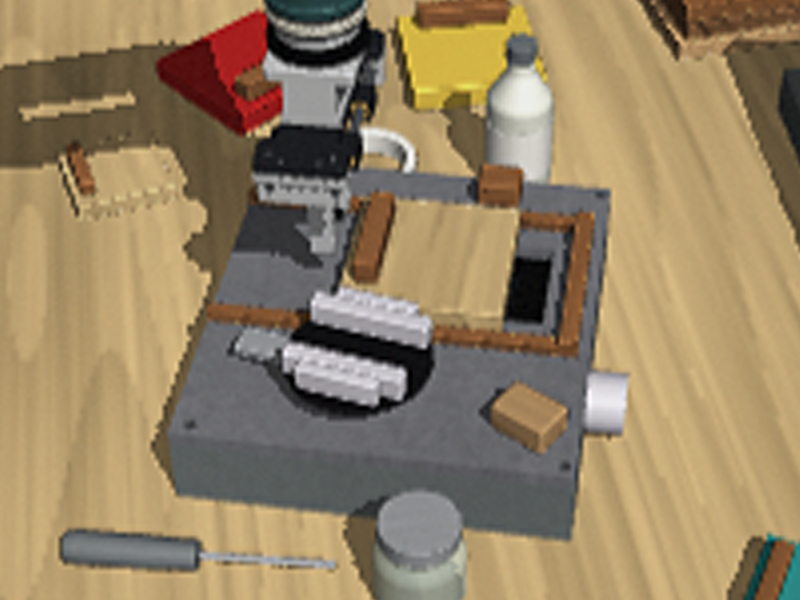

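The fingers are behind the batten (about (320,235) in the crop) and free of contact. I'll push now.

>>> {"fn": "arm_command", "kwargs": {
  "plan": [
    [0.4,0.0076,-0.0024,0,0],
    [0.4,0.0143,-0.0046,0,0],
    [0.4,0.019,-0.0061,0,0],
    [0.4,0.0238,-0.0076,0,0],
    [0.4,0.0286,-0.0091,0,0],
    [0.4,0.0333,-0.0106,0,0],
    [0.4,0.0381,-0.0121,0,0],
    [0.4,0.0429,-0.0137,0,0],
    [0.4,0.0457,-0.0146,0,0]
  ]
}}

```text
time: 3.88
tool_pos: [0.5343, 0.1169, 0.1018]
ee_rot: [-3.137, -0.0, 1.263]
wrist_force: [-6.1, 1.1, 5.1]
width: 0.0377
```

>>> {"fn": "arm_command", "kwargs": {
  "plan": [
    [0.4,0.0019,-0.0006,0,0],
    [0.4,0.0038,-0.0012,0,0]
  ]
}}

```text
time: 4.12
tool_pos: [0.538, 0.1157, 0.1018]
ee_rot: [-3.137, -0.0, 1.263]
wrist_force: [-5.1, 1.7, 5.0]
width: 0.0375
```

>>> {"fn": "arm_command", "kwargs": {
  "plan": [
    [0.4,0.0019,-0.0006,0,0],
    [0.4,0.0038,-0.0012,0,0]
  ]
}}

```text
time: 4.38
tool_pos: [0.5418, 0.1145, 0.1019]
ee_rot: [-3.137, -0.0, 1.263]
wrist_force: [-5.7, 2.5, 4.7]
width: 0.0375
```

>>> {"fn": "arm_command", "kwargs": {
  "plan": [
    [0.4,0.0019,-0.0006,0,0],
    [0.4,0.0038,-0.0012,0,0]
  ]
}}

```text
time: 4.62
tool_pos: [0.5456, 0.1133, 0.1019]
ee_rot: [-3.137, -0.0, 1.263]
wrist_force: [-6.2, 1.3, 4.2]
width: 0.0377
```

>>> {"fn": "arm_command", "kwargs": {
  "plan": [
    [0.4,0.0019,-0.0006,0,0],
    [0.4,0.0038,-0.0012,0,0]
  ]
}}

```text
time: 4.88
tool_pos: [0.548, 0.1126, 0.1019]
ee_rot: [-3.134, -0.0, 1.263]
wrist_force: [-10.3, 3.2, 8.0]
width: 0.0375
```

>>> {"fn": "arm_command", "kwargs": {
  "plan": [
    [0.4,0.0019,-0.0006,0,0],
    [0.4,0.0019,-0.0006,0,0]
  ]
}}

```text
time: 5.12
tool_pos: [0.548, 0.1126, 0.1019]
ee_rot: [-3.13, 0.0, 1.263]
wrist_force: [-13.4, 4.5, 9.4]
width: 0.0374
```

>>> {"fn": "arm_command", "kwargs": {
  "plan": [
    [0.4,0.0019,-0.0006,0,0],
    [0.4,0.0038,-0.0012,0,0],
    [0.4,0.0038,-0.0012,0,0]
  ]
}}

```text
time: 5.5
tool_pos: [0.5482, 0.1127, 0.1019]
ee_rot: [-3.121, 0.001, 1.264]
wrist_force: [-22.1, 5.9, 14.1]
width: 0.0376
```

>>> {"fn": "arm_command", "kwargs": {
  "plan": [
    [0.4,-0.0076,0.0024,0,0],
    [0.4,-0.02,0.0064,0,0],
    [0.4,-0.0286,0.009,0.02,0],
    [0.4,-0.0286,0.009,0.07,0],
    [0.6,-0.04,-0.04,0.1,-10],
    [0.6,-0.05,-0.09,0.1,-20],
    [0.6,-0.0623,-0.1166,0.1,-30],
    [0.6,-0.0623,-0.1166,0.1,-40],
    [0.6,-0.0623,-0.1166,0.1,-50]
  ]
}}

```text
time: 6.62
tool_pos: [0.4941, -0.0079, 0.2015]
ee_rot: [3.141, -0.001, 0.382]
wrist_force: [0.6, 0.5, -0.4]
width: 0.0564
```

```bash
python3 - <<'E'
from h import *
from bench import optics,robot
B=[0.54077,0.07794,-0.30846]
o=robot.get_obs();print(o["tool_pos"],o["ee_rot"],o["wrist_force"],w2b(o["tool_pos"],B))
for n in("top","side"):
    S=optics.snapshot(n);im=cv2.resize(S["image"][:,:,::-1],None,fx=4,fy=4,interpolation=cv2.INTER_CUBIC)
    def pl(P,c,cl=True): cv2.polylines(im,[np.int32((proj(S,b2w(P,B))+.5)*4)],cl,c,1)
    if n=="side": pl([(.06+i*.065,.035+j*.065,.094) for i,j in((1,1),(1,-1),(-1,-1),(-1,1))],(255,0,255))
    u,v=proj(S,b2w([0,0,.07],B))[0]*4
    cv2.imwrite(f"pics/{n}3.png",im[int(v)-300:int(v)+300,int(u)-400:int(u)+400])
E
```

```text
[ 0.49413949 -0.00786031  0.20146919] [ 3.14091870e+00 -7.09008996e-04  3.82232355e-01] [ 0.56145165  0.51663228 -0.37250466] [[-0.01838139 -0.09590736  0.20146919]]
```

View pics/side3.png

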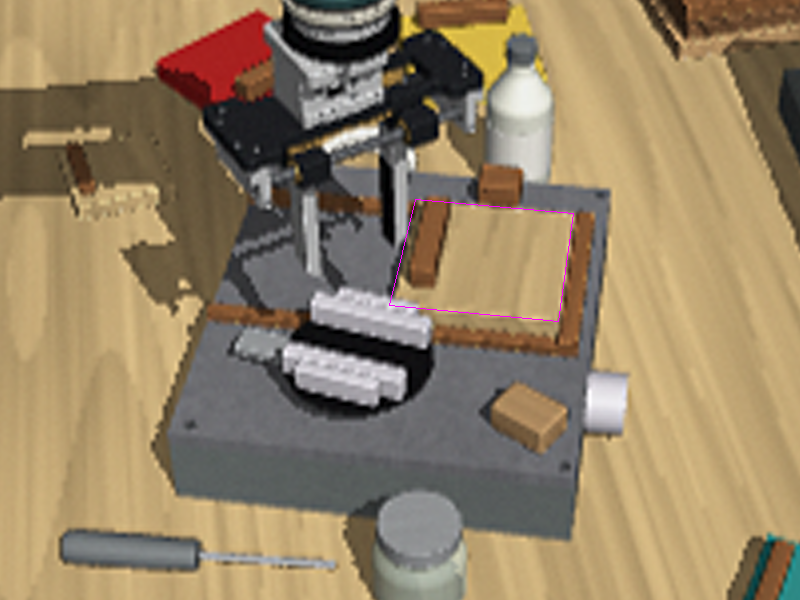

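View pics/top3.png

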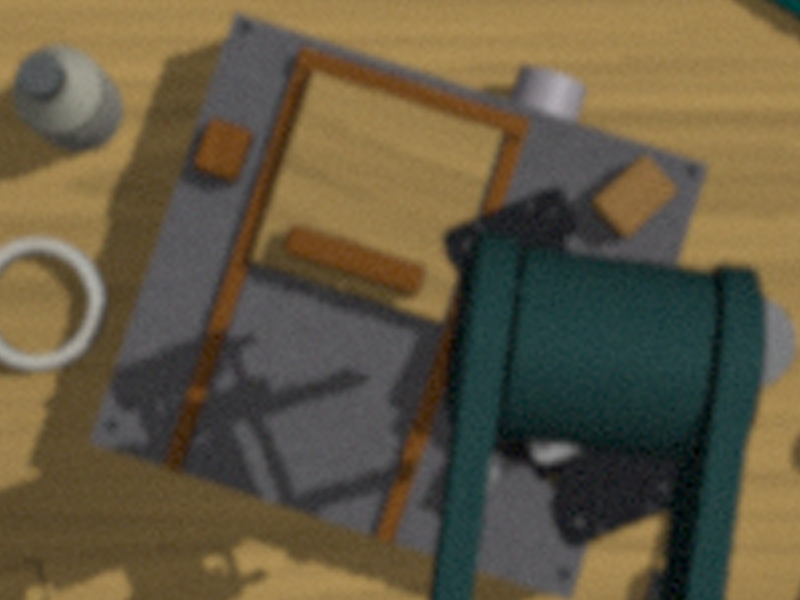

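The panel is flush against the stop bar (crop side edge at about (570,270)). Now I'll line the fingers up with the slot (tool yaw about −26°) and lower them.

>>> {"fn": "arm_command", "kwargs": {
  "plan": [
    [0.6,0,0,0,-10],
    [0.6,0,0,0,-20],
    [0.6,0,0,0,-30],
    [0.6,0,0,0,-40],
    [0.6,0,0,-0.02,-48],
    [0.6,0,0,-0.05,-48],
    [0.6,0,0,-0.07,-48],
    [0.6,0,0,-0.07,-48]
  ]
}}

```text
time: 7.72
tool_pos: [0.4928, -0.0068, 0.1295]
ee_rot: [3.14, 0.004, -0.446]
wrist_force: [-0.0, -0.3, -0.1]
width: 0.0563
```

```bash
python3 - <<'E'
from h import *
from bench import optics,robot
B=[0.54077,0.07794,-0.30846]
o=robot.get_obs();print(o["tool_pos"],o["ee_rot"],o["wrist_force"],w2b(o["tool_pos"],B))
for n in("side",):
    S=optics.snapshot(n);im=cv2.resize(S["image"][:,:,::-1],None,fx=6,fy=6,interpolation=cv2.INTER_CUBIC)
    u,v=proj(S,b2w([-.02,-.09,.1],B))[0]*6
    cv2.imwrite(f"pics/{n}4.png",im[int(v)-300:int(v)+300,int(u)-400:int(u)+400])
E
```

```text
[ 0.49284238 -0.00682593  0.12950271] [ 3.14013298  0.00373812 -0.44555905] [-0.00227554 -0.31858434 -0.12939537] [[-0.01993132 -0.0953156   0.12950271]]
```

View pics/side4.png

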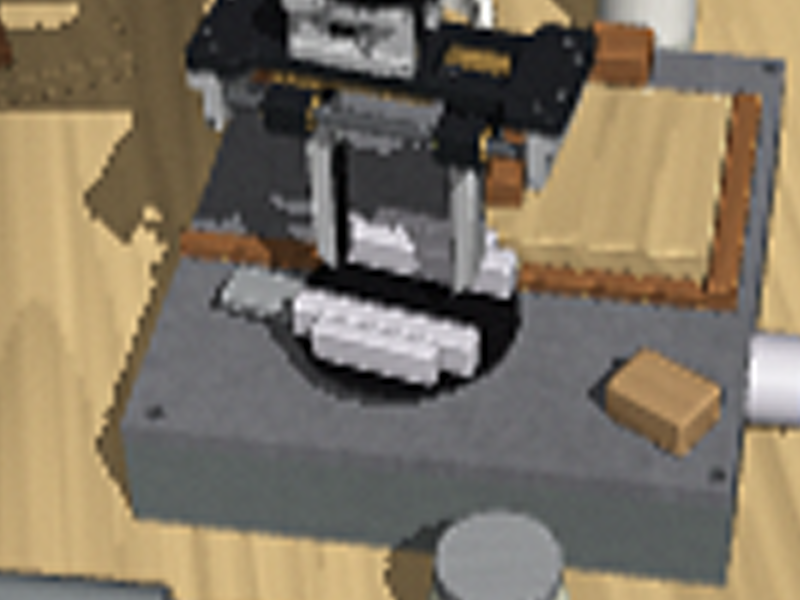

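The fingers are over the slot and parallel to it, so I'll lower them into it.

>>> {"fn": "arm_command", "kwargs": {
  "plan": [
    [0.6,0,0,-0.008,0],
    [0.6,0,0,-0.016,0],
    [0.6,0,0,-0.022,0],
    [0.6,0,0,-0.022,0]
  ]
}}

```text
time: 8.28
tool_pos: [0.4937, -0.007, 0.1088]
ee_rot: [3.141, 0.001, -0.448]
wrist_force: [-0.2, 0.6, 1.3]
width: 0.0564
```

>>> {"fn": "arm_command", "kwargs": {
  "plan": [
    [0.6,0,0,0,-6],
    [0.6,0,0,0,-12],
    [0.6,0,0,0,-18],
    [0.6,0,0,0,-22],
    [0.6,0,0,0,-26],
    [0.6,0,0,0,-30]
  ]
}}

```text
time: 9.02
tool_pos: [0.4956, -0.0065, 0.11]
ee_rot: [-3.138, -0.001, -0.973]
wrist_force: [3.3, 0.1, -1.3]
width: 0.0569
```

>>> {"fn": "arm_command", "kwargs": {
  "plan": [
    [0.6,0,0,0,-5],
    [0.6,0,0,0,-10],
    [0.6,0,0,0,-15],
    [0.6,0,0,0,-20],
    [0.6,0,0,0,-25],
    [0.6,0,0,0,-30]
  ]
}}

```text
time: 9.78
tool_pos: [0.4953, -0.0068, 0.11]
ee_rot: [-3.139, 0.0, -1.498]
wrist_force: [1.7, 1.3, -1.0]
width: 0.0562
```

>>> {"fn": "arm_command", "kwargs": {
  "plan": [
    [0.6,0,0,0,-5],
    [0.6,0,0,0,-10],
    [0.6,0,0,0,-15],
    [0.6,0,0,0,-20],
    [0.6,0,0,0,-25]
  ]
}}

```text
time: 10.4
tool_pos: [0.4948, -0.0069, 0.11]
ee_rot: [-3.14, 0.001, -1.934]
wrist_force: [0.8, 1.0, -0.6]
width: 0.0564
```

```bash
python3 - <<'E'
from h import *
from bench import optics,robot
B=[0.54077,0.07794,-0.30846]
o=robot.get_obs();print(o["tool_pos"],np.degrees(o["ee_rot"]),o["wrist_force"],o["wrist_torque"],o["joint_positions"],w2b(o["tool_pos"],B))
for n in("side",):
    S=optics.snapshot(n);im=cv2.resize(S["image"][:,:,::-1],None,fx=6,fy=6,interpolation=cv2.INTER_CUBIC)
    u,v=proj(S,b2w([-.02,-.09,.1],B))[0]*6
    cv2.imwrite(f"pics/{n}5.png",im[int(v)-300:int(v)+300,int(u)-400:int(u)+400])
E
```

```text
[ 0.4947876  -0.00687478  0.10996251] [-1.79918610e+02  4.14564956e-02 -1.10805384e+02] [ 0.81242764  0.98652393 -0.6148245 ] [0.11122369 0.00580094 0.16532671] [-1.28792615e-01  2.38526784e-03  1.64980347e+00  3.75235133e-04
  1.48785422e+00  1.80509587e+00] [[-0.01806307 -0.09477159  0.10996251]]
```

View pics/side5.png

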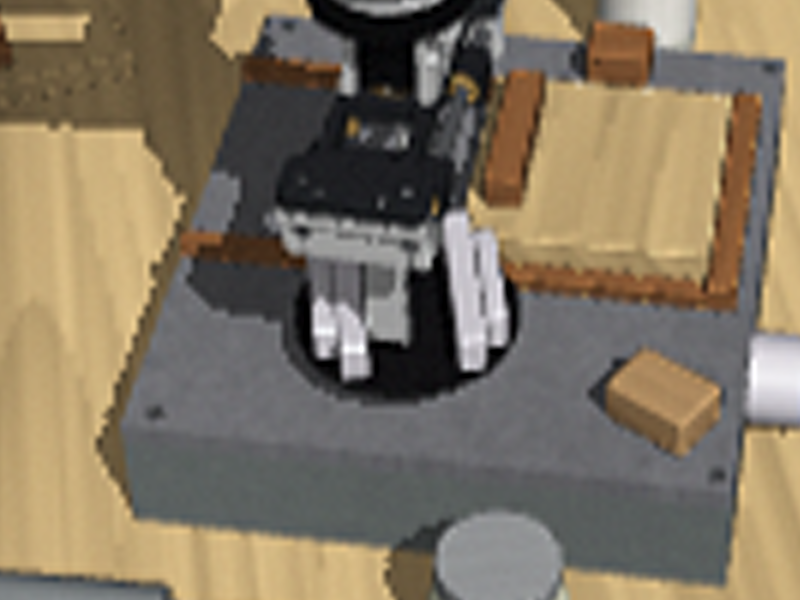

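>>> {"fn": "arm_command", "kwargs": {
  "plan": [
    [0.6,0,0,0,-4],
    [0.6,0,0,0,-8],
    [0.6,0,0,0,-12],
    [0.6,0,0,0,-15]
  ]
}}

```text
time: 10.95
tool_pos: [0.4945, -0.0068, 0.1099]
ee_rot: [-3.141, 0.001, -2.194]
wrist_force: [0.7, 0.8, 0.6]
width: 0.0561
```

```bash
python3 - <<'E'
from bench import robot
import numpy as np
o=robot.get_obs();print(np.degrees(o["ee_rot"]),o["wrist_torque"])
E
```

```text
[-1.79972097e+02  4.20273824e-02 -1.25680278e+02] [0.20291404 0.09396628 0.15052433]
```

>>> {"fn": "arm_command", "kwargs": {
  "plan": [
    [0.6,0,0,0,-2],
    [0.6,0,0,0,-4],
    [0.6,0,0,0,-4]
  ]
}}

```text
time: 11.32
tool_pos: [0.4947, -0.0061, 0.11]
ee_rot: [-3.141, 0.001, -2.258]
wrist_force: [1.4, 3.1, 2.4]
width: 0.0565
```

```bash
python3 - <<'E'
from bench import robot
import numpy as np
o=robot.get_obs();print(np.degrees(o["ee_rot"]),o["wrist_torque"])
E
```

```text
[-1.79960308e+02  8.08424556e-02 -1.29359940e+02] [ 0.49062076 -0.0440455   3.44138789]
```

Torque rose to 3.4 N·m at the expected angle, so the cam is at its hard stop. I'll back off inside the slack, lift out and clear away.

>>> {"fn": "arm_command", "kwargs": {
  "plan": [
    [0.6,0,0,0,8],
    [0.6,0,0,0,16],
    [0.6,0,0,0,20],
    [0.6,0,0,0,20],
    [0.6,0,0,0.03,20],
    [0.6,0,0,0.08,20],
    [0.6,0,0,0.13,20],
    [0.6,0,0,0.16,20],
    [0.6,-0.05,0,0.17,20],
    [0.6,-0.1,0,0.17,20]
  ]
}}

```text
time: 12.58
tool_pos: [0.3936, -0.0075, 0.2804]
ee_rot: [-3.141, -0.0, -1.919]
wrist_force: [0.1, 0.1, 0.4]
width: 0.0566
```

>>> {"fn": "arm_command", "kwargs": {
  "plan": [
    [0.6,-0.05,0.04,0,10],
    [0.6,-0.08,0.09,0,20],
    [0.6,-0.1,0.14,0,30],
    [0.6,-0.12,0.19,0,40],
    [0.6,-0.14,0.24,0,50],
    [0.6,-0.15,0.29,0,60],
    [0.6,-0.16,0.34,0,70],
    [0.6,-0.17,0.39,0,80],
    [0.6,-0.17,0.44,0,80],
    [0.6,-0.17,0.44,0,80]
  ]
}}

```text
time: 13.82
tool_pos: [0.2237, 0.4346, 0.2773]
ee_rot: [3.137, 0.0, -0.519]
wrist_force: [0.4, 0.3, -0.3]
width: 0.0564
```

```bash
python3 - <<'E'
from h import *
from bench import optics,robot
B=[0.54077,0.07794,-0.30846]
o=robot.get_obs();print(o["time"],o["tool_pos"],o["wrist_force"])
for n in("top","side"):
    S=optics.snapshot(n);im=cv2.resize(S["image"][:,:,::-1],None,fx=4,fy=4,interpolation=cv2.INTER_CUBIC)
    u,v=proj(S,b2w([0,0,.07],B))[0]*4
    cv2.imwrite(f"pics/{n}6.png",im[int(v)-300:int(v)+300,int(u)-400:int(u)+400])
E
```

```text
13.825 [0.22373085 0.43463129 0.27734963] [ 0.43295649  0.32950023 -0.34767778]
```

View pics/top6.png

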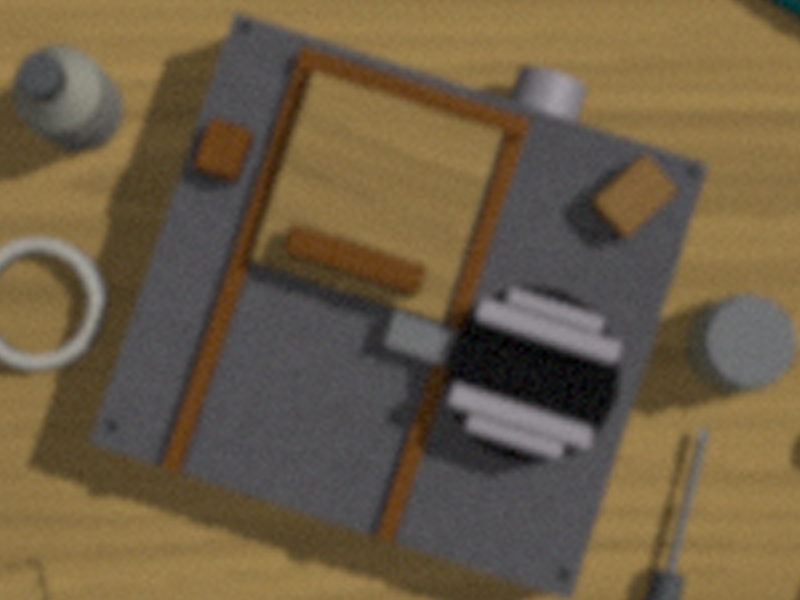

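View pics/side6.png

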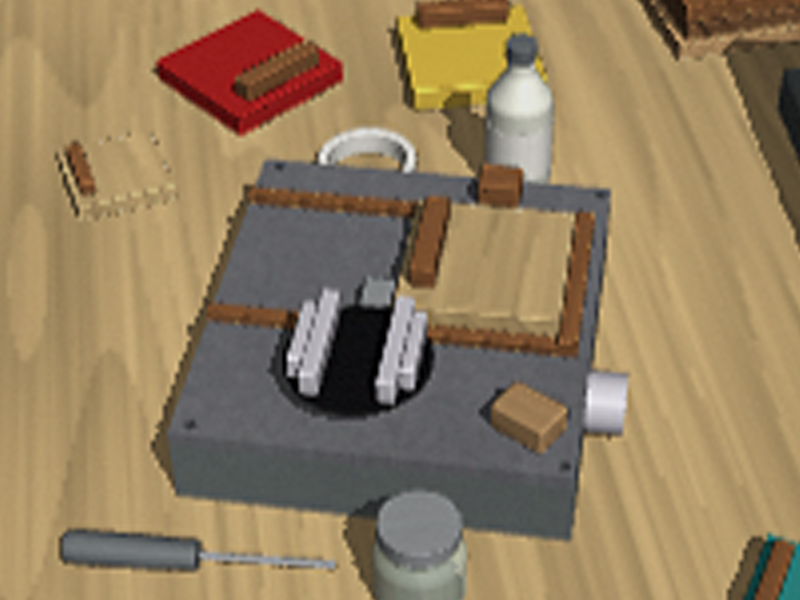

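Both views show the panel against the stop bar. The tongue, at about (415,337) in the top crop, lies across behind it. The slot is parallel to box y and the bystanders haven't moved.

```bash
python3 -c "
from bench import robot
print(robot.close_job())"
```

```text
the job is handed in; nothing more can be done
None
```

The hatch is closed and locked, and I handed the job in at about 14 s of the 51 s allowed.

- **Panel:** I pushed the batten's rear face with the fingertips until the panel stopped moving. The fingertips ended within about 1 mm of where I had worked out home to be. The push force had risen to about 23 N horizontally, with about 14 N upward on the tool. The last images show the panel flat and flush against the stop bar.
- **Cam:** I set both fingertips in the slot and turned clockwise. The torque rose to 3.4 N·m near the angle expected for the hard stop. The last images show the slot parallel to the box's y axis to within about 1°, and the tongue lying across behind the panel's rear edge.
- **Surroundings:** The arm ended clear of everything, with the wrist force near zero. The two blocks, tape roll, bottle, jar and screwdriver look unmoved. I did not check the hammer in the final close-ups, but the arm's path kept well away from it.

No check failed or disagreed. The box pose came from hand-picked corners that fit to about 1.5 pixels, or about 4 mm.

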